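# Update the flip tags on the tube bins

## Task

Bring the flip tags on the tube bins up to date: push tags over with a fingertip until only the full bins show their disc face, leaning back over the bin, and every bin that is empty or not full shows its two-bar reorder face, leaning out to the front. Leave any tag that is already right alone, push slowly and gently so that no tag is struck or forced against its stop, and do not pick up or shift any tube or anything else on the bench.

Things in the scene. Friction and masses are not known exactly. Their poses are not given: they have to be found in the camera images.
- rack: Aluminium base plate under the bins, 210 mm deep (125 mm before, 85 mm behind its origin), 500 mm long, top 8 mm above the bench, 30 mm upstand at the back. Origin on the bench; x axis from the front (tags, robot side) to the back, y along the row. Four bins side by side, centres 50 and 150 mm either side of the origin, in any order.
- bin_a: Bin A: FULL bin: packed with 15 capped tubes (tops 56 mm above the bin's underside). Grey open bin fixed on the rack, 140 mm front to back, 86 mm wide, side walls 64 mm high, front wall 50 mm; the tag's steel holder sits on the front wall. Origin at the centre of its underside, 8 mm above the bench; x axis from front to back, y along the row.
- bin_b: Bin B: FULL bin, packed with 15 capped tubes like bin A. Grey open bin fixed on the rack, 140 mm front to back, 86 mm wide, side walls 64 mm high, front wall 50 mm; the tag's steel holder sits on the front wall. Origin at the centre of its underside, 8 mm above the bench; x axis from front to back, y along the row.
- bin_c: Bin C: bin that is NOT full: only two loose tubes are left in it. Grey open bin fixed on the rack, 140 mm front to back, 86 mm wide, side walls 64 mm high, front wall 50 mm; the tag's steel holder sits on the front wall. Origin at the centre of its underside, 8 mm above the bench; x axis from front to back, y along the row.
- bin_d: Bin D: EMPTY bin. Grey open bin fixed on the rack, 140 mm front to back, 86 mm wide, side walls 64 mm high, front wall 50 mm; the tag's steel holder sits on the front wall. Origin at the centre of its underside, 8 mm above the bench; x axis from front to back, y along the row.
- tag_a (a joint): Flip tag A, rad: 0 upright, + leans back over its bin, - leans out to the front. Rests by its weight on a stop at +0.61 (disc face on top: full) or -0.61 (two-bar face on top: reorder). Swings freely; past upright by 0.15 it falls over by itself. White plate, 45 g, 54 mm wide, 4 mm thick, 66 mm from pin to free edge. Starts at reorder.
- tag_a_hinge (a point): Middle of the hinge pin of tag A, on the front lip of bin A, 67 mm before the bin's origin and 60 mm above its underside (68 mm above the bench); axes as the bin's. A tag on a stop has its free edge 38 mm before or behind this pin and 54 mm above it; pushed level there slowly (0.1 m/s), it swings up and over under a light push.
- tag_b (a joint): Flip tag B, rad: 0 upright, + leans back over its bin, - leans out to the front. Rests by its weight on a stop at +0.61 (disc face on top: full) or -0.61 (two-bar face on top: reorder). Swings freely; past upright by 0.15 it falls over by itself. White plate, 45 g, 54 mm wide, 4 mm thick, 66 mm from pin to free edge. Starts at full.
- tag_b_hinge (a point): Middle of the hinge pin of tag B, on the front lip of bin B, 67 mm before the bin's origin and 60 mm above its underside (68 mm above the bench); axes as the bin's. A tag on a stop has its free edge 38 mm before or behind this pin and 54 mm above it; pushed level there slowly (0.1 m/s), it swings up and over under a light push.
- tag_c (a joint): Flip tag C, rad: 0 upright, + leans back over its bin, - leans out to the front. Rests by its weight on a stop at +0.61 (disc face on top: full) or -0.61 (two-bar face on top: reorder). Swings freely; past upright by 0.15 it falls over by itself. White plate, 45 g, 54 mm wide, 4 mm thick, 66 mm from pin to free edge. Starts at full.
- tag_c_hinge (a point): Middle of the hinge pin of tag C, on the front lip of bin C, 67 mm before the bin's origin and 60 mm above its underside (68 mm above the bench); axes as the bin's. A tag on a stop has its free edge 38 mm before or behind this pin and 54 mm above it; pushed level there slowly (0.1 m/s), it swings up and over under a light push.
- tag_d (a joint): Flip tag D, rad: 0 upright, + leans back over its bin, - leans out to the front. Rests by its weight on a stop at +0.61 (disc face on top: full) or -0.61 (two-bar face on top: reorder). Swings freely; past upright by 0.15 it falls over by itself. White plate, 45 g, 54 mm wide, 4 mm thick, 66 mm from pin to free edge. Starts at full.
- tag_d_hinge (a point): Middle of the hinge pin of tag D, on the front lip of bin D, 67 mm before the bin's origin and 60 mm above its underside (68 mm above the bench); axes as the bin's. A tag on a stop has its free edge 38 mm before or behind this pin and 54 mm above it; pushed level there slowly (0.1 m/s), it swings up and over under a light push.
- tube_1: One of the two tubes left standing in bin C: clear tube with an orange cap, 25 mm diameter, 52 mm high. Origin at the centre of its foot.
- tube_2: The other tube left standing in bin C, same size. Origin at the centre of its foot.
- tube_3: Spare tube of the same kind, 52 mm high, standing on the front apron of the rack between two tags. Origin at the centre of its foot. To be left alone.
- dropper: Amber dropper bottle, 32 mm diameter, 75 mm high, standing on the rack's left end (its +y end). Origin at the centre of its foot. To be left alone.
- plate: Shallow 96-well plate, 127 x 85 x 14 mm, on the bench to the left in front of the rack. Origin under its centre. To be left alone.
- tip_box: Closed grey pipette-tip box with a clear lid, 124 x 87 x 64 mm, on the bench left of the rack. Origin under its centre. To be left alone.
- tube_rack: White tube rack with six capped tubes, 175 x 75 mm, 68 mm high, on the bench right of the rack. Origin under its centre. To be left alone.
- marker: Marker pen lying on the bench to the right in front of the rack, 130 mm long, 14 mm thick. Origin under its middle. To be left alone.

How it is judged:
By the outcome, as a careful person would: the job done as asked, in the order asked, and still so for the second after the job is handed in, with the robot touching nothing.
It also fails if it takes over 48 s, if anything falls off the work surface, if the arm or the gripper's body presses on something with over 40 N, if the wrist force passes 120 N, or if a joint passes its speed limit or range.

## Robot

A 6-joint arm with a two-finger parallel gripper is mounted at the origin on the work surface. World frame = base frame: x ahead of the robot, y to its left, z up, the work surface at z = 0. Lengths are in mm, angles in degrees, forces in N, time in s.
With the tool pointing down it reaches from about 250 to 775 mm from the base axis. Payload 4 kg.
Tool frame: the origin (TCP) lies on the front face of the gripper's body, between the roots of the fingers; the fingertips stand 97 mm ahead of it and the grasp point (between the pads) lies 78 mm ahead of it (bot.grasp_offset is the distance from the TCP to the grasp point, in mm); x points along the fingers, z is the direction in which the jaws open and shut, and the axes are right-handed (so a half turn about x gives the same grasp; the last joint's range is limited). The gripper opens to 94 mm and grips with 3 to 60 N. Pads are 16 mm wide; open, the fingers measure 119 mm over their backs; the gripper's body (75 mm by 177 mm) begins 78 mm behind the grasp point.
Start: joints at [61.415, 4.996, 78.535, -0, 96.463, -5.907], TCP at [212.058, 507.486, 302.706] pointing down, gripper open.
Joint ranges: [-177.83, 177.83], [-43.37, 116.18], [15.69, 146.23], [-61.86, 241.86], [9.47, 152.12], [-147.06, 147.06]. Speed limits (degrees/s): [159.86, 159.86, 180, 180, 180, 180].

## Interface

Orientations are given as [roll, pitch, yaw] about the fixed x, y, z axes, in that order (R = Rz(yaw) Ry(pitch) Rx(roll)).
In Python, from rig import bot gives the robot as it stands.
- The arm moves only by the tool send_rows, never from a script. Its argument "steps" is one flat list of numbers, 5 for each row, row after row: the shift along the tool's x, y, z in mm, then the turn about the tool's x in rad, then the finger opening in mm, from 0 to 94. A call has 1 to 10 rows; each row is the pose to reach, as a shift and turn from the pose commanded when the call began, along the tool's axes at that moment; what a row does not reach only later rows make up. A row lasts 1/10 s, in which the tool goes at most 50 mm and 8.59 degrees, less where a joint would pass 70% of its speed; a pose out of reach is approached as far as the arm can. A call with a gripper value outside its range is refused whole. The fingers move at their own pace and stop on an object; "squeeze" is the grip in N (left out, the last holds). Time passes only in rows, so rows that repeat a pose let the fingers close. It gives the time, the measured TCP pose, the force and the opening at its end, in the units of the state.
- bot.get_obs(): the state, without advancing time (a new reading comes with each control period).
- bot.snapshot(name): name is "scene" or "side" or "wrist"; returns the picture (384x512x3 uint8, red, green, blue); there is no depth.
- bot.get_calibration(name): a dict with "fx", "fy", "cx", "cy" (pixels), "cam_to_world" (4x4, takes a point from camera to world coordinates). Camera axes: x right, y up, looking along -z (the intrinsics and any distortion apply to the point x, -y, -z); pixel columns grow to the right and rows downward; lengths in mm; the calibration is good to about 2 mm. A picture is of the moment at which its call begins: read the wrist's pose just before it. get_calibration takes no time and is no camera call; for the wrist camera it gives the pose at the moment of the call.
- bot.close_job(): hands the job in, once; it reports no verdict.
Trained networks look in the newest picture that a camera, given by its name, has taken for a name from the list of things; names that differ only in an ending like _2 or _b are one class to them, and where a whole thing is asked for, a point or a joint stands for the part that bears it (a point fixed in the world has none). Each returns a list of dicts, best first, with "conf" (0 to 1); they miss things now and then, are a little off and sometimes report something else, mostly with a low value. They report only what shows in the picture. A call takes as long as a camera call.
- bot.cut_out(camera, query): "pixels" (384x512 bool, what is visible of it).
- bot.spot_point(camera, query): "location" ([x, y, z] in mm, in world coordinates, good to about 4 mm: a listed point, or the origin of a listed thing).
The state is a dict: "time": time; "qpos": joint angles; "qd": joint speeds; "joint_torque": joint torques, N m; "tcp_pos": TCP position; "tcp_rot": TCP orientation; "contact_force": force on the tool from outside, world axes, zero at the start; "wrist_torque": the same for the moment, N m; "gripper_width": finger opening in mm.
Only numpy, scipy, OpenCV 4.12 (cv2) and the standard library are available. Lean on these libraries where they do the work, as an engineer would, in place of code of your own. Each camera call takes 0.05 s, during which the arm holds its last target.

## Working session

There is one attempt and no reset: what is moved stays moved. The work goes in short steps, Python scripts to look and compute and a tool call to move; the robot and the scene stay as the last step left them, time stands still between calls to the robot, and variables do not carry over. Pictures are saved under pics/ and viewed, and the job is handed in when it is done.

Besides the shell and the picture viewer there is one more tool, called in YAML: its name, and indented under it one key for each argument. send_rows: Moves the arm, as the interface text tells. Its arguments: {"type":"object","properties":{"steps":{"type":"array","items":{"type":"number"}},"squeeze":{"type":"number"}},"required":["steps"]}

```bash
mkdir -p pics; cat > h.py <<'E'
import numpy as np,cv2
from rig import bot
def save(im,n): cv2.imwrite('pics/'+n,cv2.cvtColor(im,cv2.COLOR_RGB2BGR))
E
python3 - <<'E'
from h import *
o=bot.get_obs();print(o)
save(bot.snapshot("scene"),'s0.png')
for q in ["bin_a","bin_b","bin_c","bin_d","rack","tag_a_hinge","tube_3","dropper"]:
    print(q,[(np.round(d['location']).tolist(),round(d['conf'],2)) for d in bot.spot_point("scene",q)])
save(bot.snapshot("side"),'d0.png')
for q in ["bin_c","tag_a_hinge","tube_3"]:
    print(q,[(np.round(d['location']).tolist(),round(d['conf'],2)) for d in bot.spot_point("side",q)])
E
```

```text
{'time': 0.0, 'qpos': array([ 6.14141737e+01,  5.03847445e+00,  7.86261034e+01, -2.06161805e-03,
        9.64629473e+01, -5.90807667e+00]), 'qd': array([ 0.01980496,  0.04713228, -0.06217838,  0.00046733, -0.01461986,
        0.02513949]), 'joint_torque': array([-9.32787625e-04, -3.40188611e+01, -3.02422714e+01,  7.17436709e-02,
        3.31708894e-02, -1.76580261e-04]), 'tcp_pos': array([211.90338894, 507.16081724, 301.49797579]), 'tcp_rot': array([ 175.01245222,   89.87245834, -117.66552716]), 'contact_force': array([-0.2888588 ,  0.02469417, -0.8958957 ]), 'wrist_torque': array([ 0.02002298, -0.01615713,  0.00596153]), 'gripper_width': 94.04292202125089}
bin_a [([628.0, 67.0, 9.0], 0.95), ([641.0, -34.0, 11.0], 0.78), ([652.0, -129.0, 5.0], 0.76), ([616.0, 165.0, 11.0], 0.73)]
bin_b [([628.0, 67.0, 9.0], 0.95), ([641.0, -34.0, 11.0], 0.78), ([652.0, -129.0, 5.0], 0.76), ([616.0, 165.0, 11.0], 0.73)]
bin_c [([628.0, 67.0, 9.0], 0.95), ([641.0, -34.0, 11.0], 0.78), ([652.0, -129.0, 5.0], 0.76), ([616.0, 165.0, 11.0], 0.73)]
bin_d [([628.0, 67.0, 9.0], 0.95), ([641.0, -34.0, 11.0], 0.78), ([652.0, -129.0, 5.0], 0.76), ([616.0, 165.0, 11.0], 0.73)]
rack []
tag_a_hinge [([566.0, 61.0, 68.0], 0.68)]
tube_3 [([534.0, 7.0, 8.0], 0.68), ([683.0, -110.0, 13.0], 0.6), ([666.0, -154.0, 11.0], 0.42)]
dropper [([593.0, 235.0, 8.0], 0.82)]
bin_c [([654.0, -132.0, 10.0], 0.97), ([634.0, -28.0, 11.0], 0.85), ([630.0, 67.0, 6.0], 0.74), ([615.0, 166.0, 10.0], 0.58)]
tag_a_hinge [([548.0, 158.0, 72.0], 0.69), ([564.0, 59.0, 68.0], 0.62)]
tube_3 [([635.0, -33.0, 8.0], 0.74), ([686.0, -101.0, 12.0], 0.61), ([670.0, -148.0, 7.0], 0.48), ([531.0, 5.0, 7.0], 0.47)]
```

View pics/s0.png

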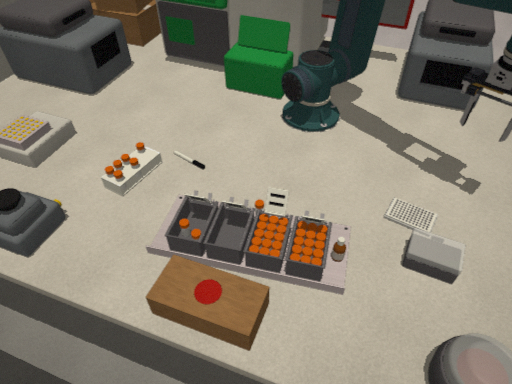

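View pics/d0.png

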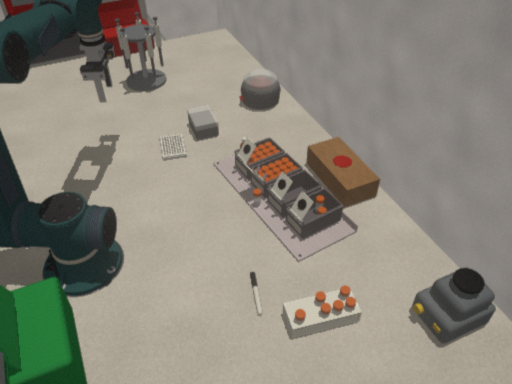

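The row from +y to −y reads B (full, disc), A (full, showing two bars), D (empty, disc) and C (two tubes, disc). So A goes back, and D and C go to the front. Next I refine the rack pose and check it with an overlay.

```bash
cat > m.py <<'E'
from h import *
from scipy.spatial.transform import Rotation as R
def proj(c,P):
    T=np.linalg.inv(np.array(c['cam_to_world'])); p=(T[:3,:3]@np.array(P).T).T+T[:3,3]
    z=-p[:,2]; d=c.get('dist',None)
    return np.c_[c['cx']+c['fx']*p[:,0]/z, c['cy']-c['fy']*p[:,1]/z]
OFF={'B':150,'A':50,'D':-50,'C':-150}
E
python3 - <<'E'
from m import *
ys={};pts=[];loc=[]
o=None
print(bot.get_calibration("scene").keys())
det=[]
for cam in ["scene","side"]:
    im=bot.snapshot(cam); 
    for q,lo in [("bin_a",(0,8)),("tag_a_hinge",(-67,68))]:
        for d in bot.spot_point(cam,q):
            print(cam,q,np.round(d['location']),round(d['conf'],2)); det.append((q,lo[0],d['location']))
from scipy.optimize import least_squares
def res(p,full=False):
    c,s=np.cos(p[2]),np.sin(p[2]);r=[]
    for q,lx,l in det:
        best=min(([l[0]-(p[0]+c*lx-s*oy), l[1]-(p[1]+s*lx+c*oy)] for oy in OFF.values()),key=lambda v:np.hypot(*v)); r+=best
    return np.array(r)
f=least_squares(res,[634,18,.126],loss='soft_l1',f_scale=4);print(f.x,np.degrees(f.x[2]),np.round(res(f.x),1))
p=f.x;np.save('p.npy',p);c,s=np.cos(p[2]),np.sin(p[2])
W=lambda x,y,z:[p[0]+c*x-s*y,p[1]+s*x+c*y,z]
for k,oy in OFF.items(): print(k,np.round(W(-67,oy,68),1))
for cam in ["scene","side"]:
    im=bot.snapshot(cam);cal=bot.get_calibration(cam);k=4
    P=[]
    L=[]
    rect=lambda x0,x1,y0,y1,z:[W(x0,y0,z),W(x1,y0,z),W(x1,y1,z),W(x0,y1,z)]
    L.append((rect(-125,85,-250,250,8),(0,255,0)))
    for kk,oy in OFF.items():
        L.append((rect(-70,70,oy-43,oy+43,72),(0,255,255)))
        sg=-1 if kk=='A' else 1
        L.append(([W(-67,oy-27,68),W(-67,oy+27,68),W(-67+38*sg,oy+27,122),W(-67+38*sg,oy-27,122)],(255,0,255)))
    al=np.concatenate([proj(cal,a) for a,_ in L]);lo=np.maximum(al.min(0)-8,0).astype(int);hi=np.minimum(al.max(0)+8,[511,383]).astype(int)
    cr=im[lo[1]:hi[1],lo[0]:hi[0]];k=min(780/cr.shape[1],580/cr.shape[0]);big=cv2.resize(cr,None,fx=k,fy=k,interpolation=cv2.INTER_CUBIC)
    for a,col in L:
        cv2.polylines(big,[np.round(((proj(cal,a)-lo+.5)*k)).astype(int)],True,col,1)
    save(big,cam+'_ov.png')
o=bot.get_obs();print(o['time'],R.from_euler('xyz',o['tcp_rot'],degrees=True).as_matrix().round(3))
E
```

```text
dict_keys(['fx', 'fy', 'cx', 'cy', 'cam_to_world'])
scene bin_a [615. 164.   9.] 0.93
scene bin_a [627.  70.   9.] 0.75
scene bin_a [ 652. -131.    6.] 0.67
scene bin_a [641. -37.   8.] 0.66
scene tag_a_hinge [565.  61.  70.] 0.79
side bin_a [619. 170.   9.] 0.96
side bin_a [631.  70.   7.] 0.81
side bin_a [635. -28.   8.] 0.81
side bin_a [ 656. -136.   10.] 0.65
side tag_a_hinge [564.  56.  69.] 0.73
[6.35221687e+02 1.77517143e+01 1.19711847e-01] 6.858983617835186 [-2.4 -2.9 -2.   2.2 -1.1 -0.1  0.2 -5.   2.5  1.9  1.3  3.5  1.5  2.4
 -5.8  3.6  2.8 -4.5  1.  -3.1]
B [550.8 158.7  68. ]
A [562.7  59.4  68. ]
D [574.7 -39.9  68. ]
C [ 586.6 -139.2   68. ]
1.05 [[ 0.    -0.923  0.386]
 [ 0.     0.386  0.923]
 [-1.    -0.     0.   ]]
```

View pics/scene_ov.png

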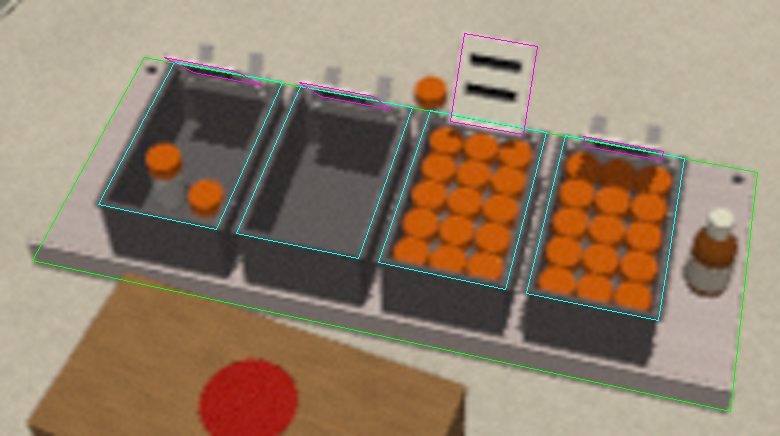

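View pics/side_ov.png

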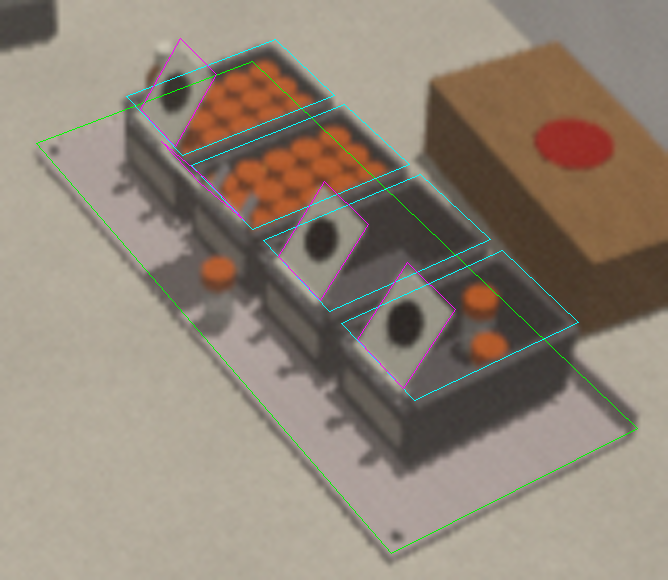

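The overlay fits within a few mm in both views. I travel high first, with the fingers closing and the tool turning to line up with the rack.

send_rows:
  steps: [0,-20,-14,-0.05,0,0,-55,-40,-0.15,0,0,-95,-68,-0.25,0,0,-135,-97,-0.35,0,0,-175,-126,-0.45,0,0,-215,-155,-0.516,0,0,-255,-184,-0.516,0,0,-295,-213,-0.516,0,0,-330,-238,-0.516,0,0,-350,-252,-0.516,0]
  squeeze: 5

```text
time: 2.05
tcp_pos: [439.0, 137.3, 302.8]
tcp_rot: [-132.8, 89.9, -36.1]
contact_force: [0.2, 1.0, 0.2]
gripper_width: 17.2
```

```bash
cat > w.py <<'E'
from m import *
import sys
p=np.load('p.npy');c,s=np.cos(p[2]),np.sin(p[2])
def state():
    o=bot.get_obs();M=R.from_euler('xyz',o['tcp_rot'],degrees=True).as_matrix()
    d=np.array(o['tcp_pos'])-[p[0],p[1],0]
    print('t',o['time'],'rack xy',np.round([c*d[0]+s*d[1],-s*d[0]+c*d[1]],1),'tip z',round(d[2]-97,1),'w',round(o['gripper_width'],1),'F',np.round(o['contact_force'],1))
    print('zdir',np.degrees(np.arctan2(M[1,2],M[0,2])).round(2),'want',np.degrees(p[2]).round(2)+90,'tilt',M[:,0].round(3))
    return np.array(o['tcp_pos']),M
def go(x,y,zt):
    P,M=state();t=np.array([p[0]+c*x-s*y,p[1]+s*x+c*y,zt+97]);print('shift',np.round(M.T@(t-P),1))
if len(sys.argv)>3: go(*map(float,sys.argv[1:4]))
else: state()
E
python3 w.py -138 50 112
```

```text
t 2.05 rack xy [-180.6  142.1] tip z 205.8 w 17.2 F [0.2 1.  0.2]
zdir 96.7 want 96.86 tilt [ 0.001 -0.001 -1.   ]
shift [ 93.9 -42.7 -91.9]
```

send_rows:
  steps: [0,-14,-30,0,0,0,-28,-60,0,0,0,-40,-85,0,0,0,-42,-92,0,0,25,-42,-92,0,0,55,-42,-92,0,0,80,-42,-92,0,0,94,-42,-92,0,0,94,-42,-92,0,0]

```text
time: 2.95
tcp_pos: [489.2, 54.2, 206.5]
tcp_rot: [78.5, 89.7, 175.4]
contact_force: [1.3, 0.5, 1.4]
gripper_width: 0.3
```

```bash
python3 w.py -105 50 112; python3 -c "
from h import *
im=bot.snapshot('scene');save(cv2.resize(im[170:300,130:370],None,fx=3,fy=3),'s1.png')
im=bot.snapshot('side');save(cv2.resize(im[60:260,170:380],None,fx=3,fy=3)[:600],'d1.png')"
```

```text
t 2.95 rack xy [-140.6   53.7] tip z 109.5 w 0.3 F [1.3 0.5 1.4]
zdir 96.92 want 96.86 tilt [-0.005  0.    -1.   ]
shift [ -2.7 -35.6  -3.7]
```

View pics/d1.png

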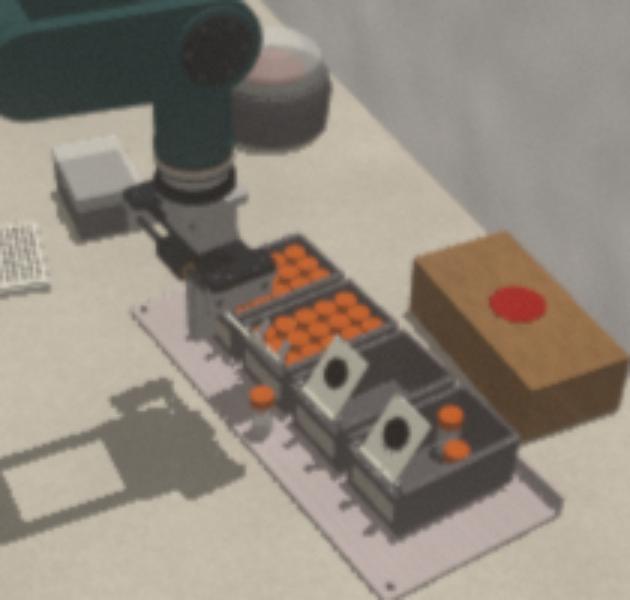

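View pics/s1.png

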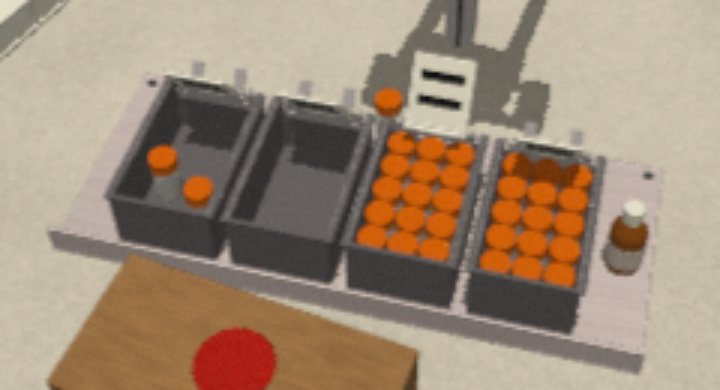

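send_rows:
  steps: [0,-8,-3,0,0,0,-16,-6,0,0,0,-22,-6,0,0,0,-27,-6,0,0,0,-32,-6,0,0,0,-37,-6,0,0,0,-42,-6,0,0,0,-47,-6,0,0,0,-52,-6,0,0,0,-57,-6,0,0]

```text
time: 4.05
tcp_pos: [548.3, 54.7, 208.7]
tcp_rot: [-16.5, 90.0, 80.3]
contact_force: [-0.6, -0.1, 0.5]
gripper_width: 0.3
```

send_rows:
  steps: [0,-5,0,0,0,0,-9,0,0,0,0,-13,0,0,0,0,-17,0,0,0,0,-19,0,0,0,0,-19,0,0,0]

```text
time: 4.65
tcp_pos: [567.0, 56.9, 208.6]
tcp_rot: [-12.3, 90.0, 84.6]
contact_force: [-0.7, -0.9, 0.5]
gripper_width: 0.4
```

```bash
python3 w.py -64 50 112; python3 -c "
from h import *
im=bot.snapshot('scene');save(cv2.resize(im[170:300,130:370],None,fx=3,fy=3),'s2.png')
im=bot.snapshot('side');save(cv2.resize(im[60:260,170:380],None,fx=3,fy=3)[:600],'d2.png')"
```

```text
t 4.65 rack xy [-63.1  47. ] tip z 111.6 w 0.4 F [-0.7 -0.9  0.5]
zdir 96.89 want 96.86 tilt [ 0.  0. -1.]
shift [-0.4  0.9  3. ]
```

View pics/d2.png

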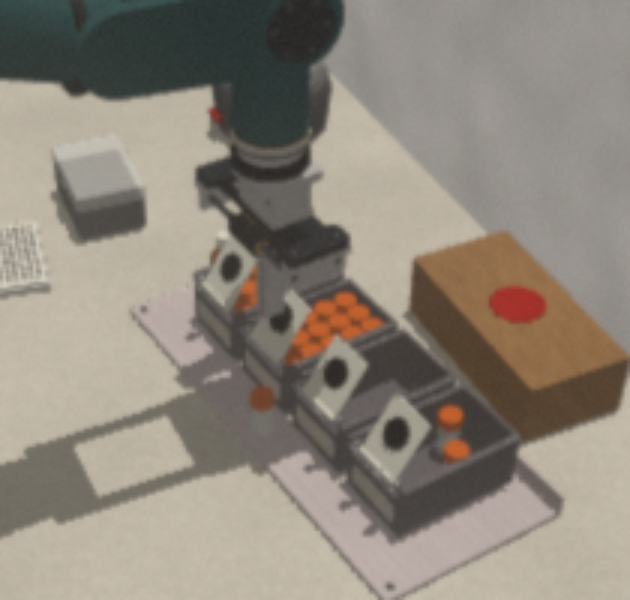

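View pics/s2.png

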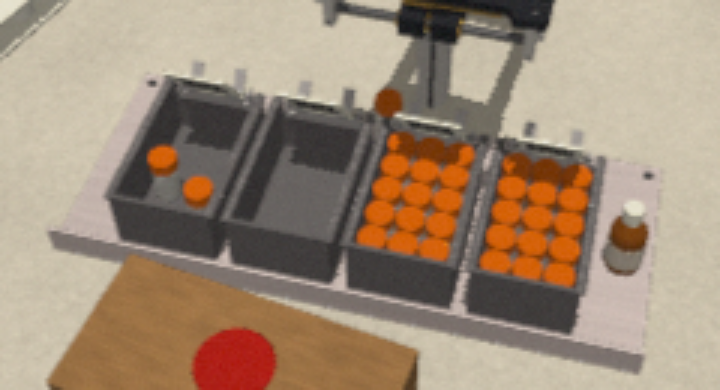

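Tag A now shows its disc and leans back. Next I lift, cross over, and come down behind tag D.

send_rows:
  steps: [-5,6,0,0,0,-25,10,0,0,0,-50,10,0,0,0,-62,0,-15,0,0,-62,-22,-40,0,0,-62,-46,-65,0,0,-62,-66,-88,0,0,-62,-72,-97,0,0,-62,-72,-97,0,0]

```text
time: 5.65
tcp_pos: [649.9, -31.8, 270.3]
tcp_rot: [69.1, 89.9, 165.9]
contact_force: [0.0, 0.8, -0.8]
gripper_width: 0.7
```

send_rows:
  steps: [20,0,0,0,0,45,0,0,0,0,58,0,0,0,0,62,0,0,0,0,62,0,0,0,0]

```text
time: 6.15
tcp_pos: [649.3, -30.1, 208.6]
tcp_rot: [61.3, 89.9, 158.2]
contact_force: [-0.3, 0.1, 0.7]
gripper_width: 0.9
```

```bash
python3 w.py -70 -50 112; python3 -c "
from h import *
im=bot.snapshot('scene');save(cv2.resize(im[170:300,130:370],None,fx=3,fy=3),'s3.png')
im=bot.snapshot('side');save(cv2.resize(im[60:260,170:380],None,fx=3,fy=3)[:600],'d3.png')"
```

```text
t 6.15 rack xy [  8.3 -49.2] tip z 111.6 w 0.9 F [-0.3  0.1  0.7]
zdir 96.92 want 96.86 tilt [-0.001  0.    -1.   ]
shift [-0.4 78.3 -0.7]
```

View pics/d3.png

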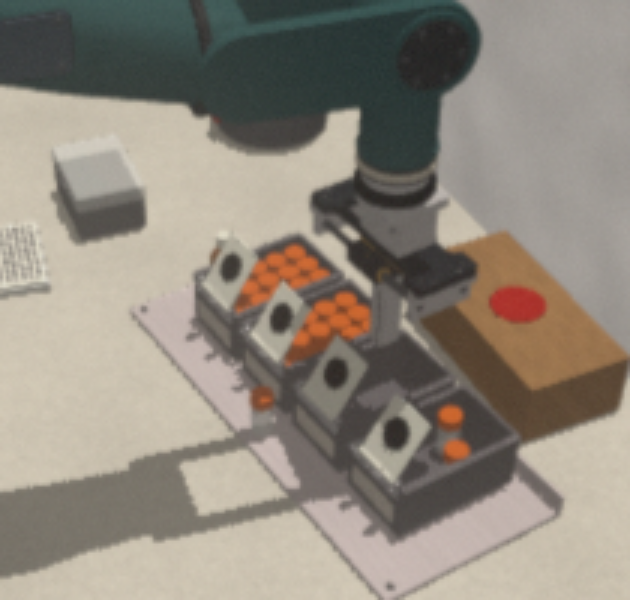

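View pics/s3.png

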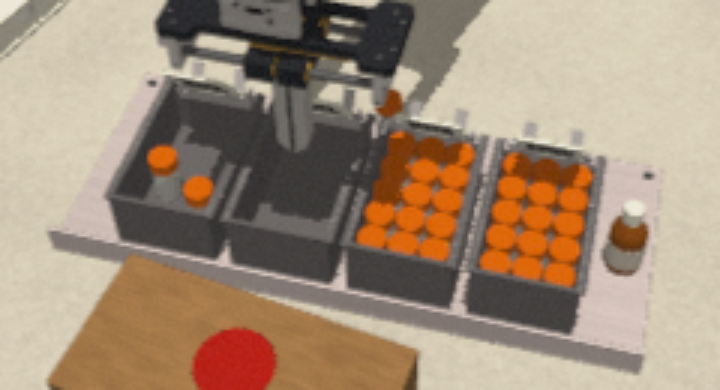

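send_rows:
  steps: [0,8,0,0,0,0,16,0,0,0,0,22,0,0,0,0,27,0,0,0,0,32,0,0,0,0,37,0,0,0,0,42,0,0,0,0,47,0,0,0,0,52,0,0,0,0,57,0,0,0]

```text
time: 7.25
tcp_pos: [592.8, -37.6, 208.6]
tcp_rot: [55.2, 90.0, 152.1]
contact_force: [0.1, -0.3, -0.5]
gripper_width: 0.6
```

send_rows:
  steps: [0,5,0,0,0,0,10,0,0,0,0,15,0,0,0,0,19,0,0,0,0,22,0,0,0,0,22,0,0,0]

```text
time: 7.85
tcp_pos: [571.1, -40.3, 208.7]
tcp_rot: [-3.4, 90.0, 93.5]
contact_force: [0.2, -0.0, 1.0]
gripper_width: 0.6
```

```bash
python3 w.py 8 -150 112; python3 -c "
from h import *
im=bot.snapshot('scene');save(cv2.resize(im[170:300,130:370],None,fx=3,fy=3),'s4.png')
im=bot.snapshot('side');save(cv2.resize(im[60:260,170:380],None,fx=3,fy=3)[:600],'d4.png')"
```

```text
t 7.85 rack xy [-70.6 -50. ] tip z 111.7 w 0.6 F [ 0.2 -0.   1. ]
zdir 96.88 want 96.86 tilt [-0.  0. -1.]
shift [  -0.3  -78.6 -100.1]
```

View pics/d4.png

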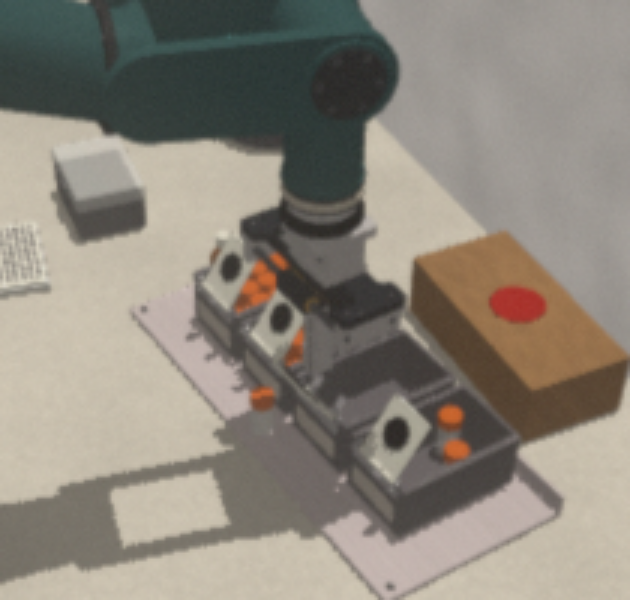

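View pics/s4.png

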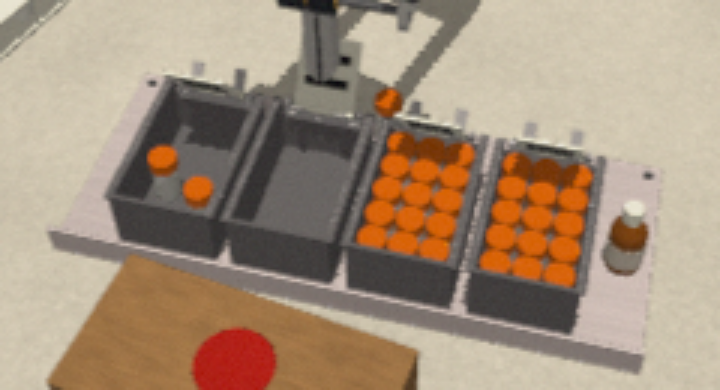

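Tag D is over, with its bars showing. Next is C.

send_rows:
  steps: [-5,-6,0,0,0,-25,-10,0,0,0,-50,-10,0,0,0,-62,-20,-15,0,0,-62,-38,-40,0,0,-62,-56,-65,0,0,-62,-74,-90,0,0,-62,-79,-100,0,0,-62,-79,-100,0,0]

```text
time: 8.85
tcp_pos: [662.4, -131.2, 269.9]
tcp_rot: [60.1, 89.9, 156.9]
contact_force: [0.2, 1.0, -0.6]
gripper_width: 0.8
```

send_rows:
  steps: [20,0,0,0,0,45,0,0,0,0,58,0,0,0,0,62,0,0,0,0,62,0,0,0,0]

```text
time: 9.35
tcp_pos: [661.5, -129.4, 208.5]
tcp_rot: [53.9, 89.9, 150.8]
contact_force: [0.1, -0.5, -0.4]
gripper_width: 0.4
```

```bash
python3 w.py -71 -150 112; python3 -c "
from h import *
im=bot.snapshot('scene');save(cv2.resize(im[170:300,130:370],None,fx=3,fy=3),'s5.png')
im=bot.snapshot('side');save(cv2.resize(im[60:260,170:380],None,fx=3,fy=3)[:600],'d5.png')"
```

```text
t 9.35 rack xy [   8.5 -149.2] tip z 111.5 w 0.4 F [ 0.1 -0.5 -0.4]
zdir 96.92 want 96.86 tilt [-0.001  0.    -1.   ]
shift [-0.4 79.5 -0.7]
```

View pics/d5.png

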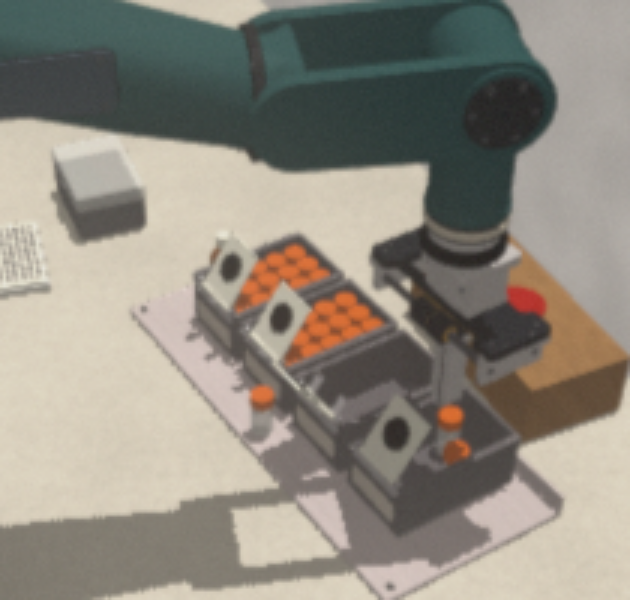

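View pics/s5.png

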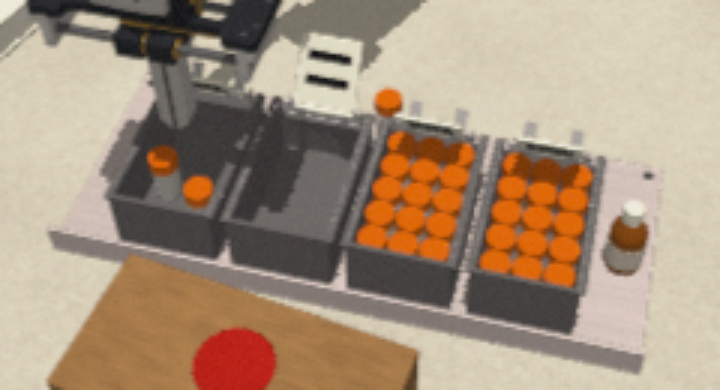

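send_rows:
  steps: [0,8,0,0,0,0,16,0,0,0,0,22,0,0,0,0,27,0,0,0,0,32,0,0,0,0,37,0,0,0,0,42,0,0,0,0,47,0,0,0,0,52,0,0,0,0,57,0,0,0]

```text
time: 10.45
tcp_pos: [604.8, -136.9, 208.6]
tcp_rot: [53.3, 90.0, 150.2]
contact_force: [-0.3, -0.1, 0.5]
gripper_width: 0.2
```

send_rows:
  steps: [0,5,0,0,0,0,10,0,0,0,0,15,0,0,0,0,19,0,0,0,0,22,0,0,0,0,22,0,0,0]

```text
time: 11.05
tcp_pos: [583.1, -139.6, 208.7]
tcp_rot: [-43.5, 90.0, 53.4]
contact_force: [-0.4, -0.3, -0.5]
gripper_width: 0.4
```

send_rows:
  steps: [-5,-6,0,0,0,-25,-10,0,0,0,-60,-10,0,0,0,-100,-10,0,0,0,-130,20,0,0,0,-130,60,0,0,0,-130,100,0,0,0,-130,140,0,0,0,-130,165,0,0,0,-130,170,0,0,0]

```text
time: 12.05
tcp_pos: [413.3, -160.1, 340.1]
tcp_rot: [-127.2, 89.9, -30.4]
contact_force: [0.2, 0.3, 0.8]
gripper_width: 0.5
```

```bash
python3 w.py; python3 -c "
from h import *
im=bot.snapshot('scene');save(cv2.resize(im[170:300,130:370],None,fx=3,fy=3),'s6.png')
im=bot.snapshot('side');save(cv2.resize(im[60:260,170:380],None,fx=3,fy=3)[:600],'d6.png')"
```

```text
t 12.05 rack xy [-241.6 -150.1] tip z 243.1 w 0.5 F [0.2 0.3 0.8]
zdir 96.8 want 96.86 tilt [ 0.002 -0.001 -1.   ]
```

View pics/d6.png

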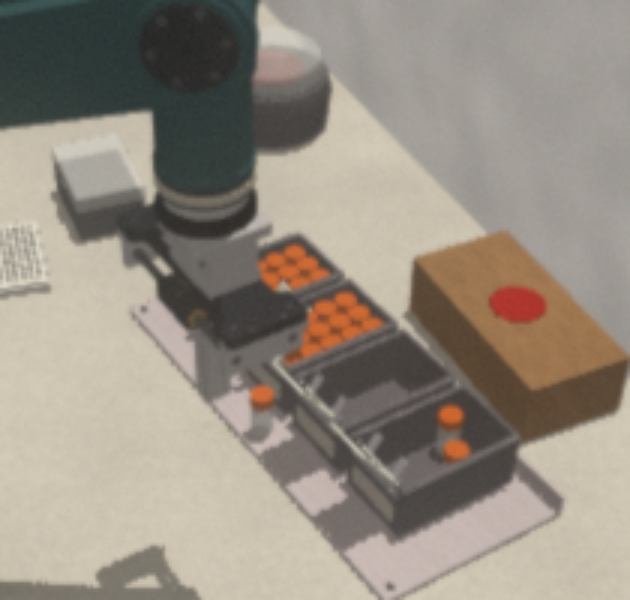

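View pics/s6.png

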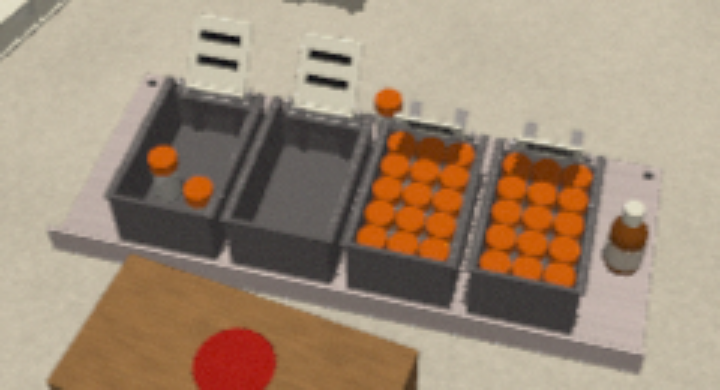

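The scene view shows two bars leaning out at C (220,55) and D (330,75). A (430,125) and B (552,148) lean back. Both tubes in C, tube_3 and the dropper are where they were.

```bash
python3 -c "
from rig import bot
print(bot.close_job())"
```

```text
the job is handed in; nothing more can be done
None
```

The tags are up to date, and I handed the job in at about 12 s on the robot's clock (limit 48 s). With the fingers closed I pushed three tags over slowly, about 0.05 m/s at contact:

| Bin | Contents | Tag before | Tag now |
|---|---|---|---|
| A | full | two-bar, to the front | disc, leaning back |
| B | full | disc, leaning back | not touched |
| C | two tubes | disc, leaning back | two-bar, to the front |
| D | empty | disc, leaning back | two-bar, to the front |

- **Tags:** The last scene picture shows all four tags as in the table. In the last side picture the gripper hid the faces of A and B, but the earlier side pictures had shown both with their disc face.
- **Other things:** The two tubes in bin C, the spare tube and the dropper bottle are where they were. The plate, tip box, tube rack and marker are not all in the last pictures. The arm came nowhere near them.
- **Forces:** The wrist force stayed within about 2 N (sensor noise) in every reading I took, at the end of each move. Force during a push was not recorded.

No check failed or disagreed.

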